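# Zero the ball tester, then present the bearing-ball tray

### The job

Turn the dial on the ball tester until its pointer stands on zero (the long tick) and let go of it; then take the tray by its upright grip and carry it so gently and level that the loose bearing ball never rolls over its pocket's rim. Finish while still holding the tray still and level in the air, the ball's pocket centred over the tester's black sensing disc with the tray's underside about 8 cm above the disc; do not put it down or let go, do not touch the ball, leave the dial on zero, and leave the padlock and the brass weight behind them where they are.

Things in the scene. Friction and masses are not known exactly. Their poses are not given: they have to be found in the camera images.
- tester: ball tester: grey box fixed on the worktop, 110 (its x) x 180 (its y) x 32 mm high; origin at the centre of its underside; +z up. It may be turned up to 0.35 rad and may stand left or right of the middle. A black sensing disc lies on its +y half, a white dial face with a black knob on its -y half.
- tester_disc (a point): centre of the top of the black sensing disc (60 mm diameter, in a steel ring), 34 mm above the worktop, at (0, 45, 34) mm in the tester's frame
- dial_zero (a point): middle of the long tick (zero) on the white dial face, at (34, -45, 33) mm in the tester's frame: straight from the dial's axis along the tester's +x. The short ticks stand every 15 degrees either side.
- dial (a joint): angle of the dial knob, rad: 0 when its pointer stands on the long zero tick, growing anticlockwise seen from above; limits -1.7 to 1.7, starts between 0.6 and 1.3 (so turn it clockwise). It turns stiffly (about 0.04 N m) and stays where it is left.
- dial_grip (a point): point to grip the knob, on its vertical axis, 56 mm above the worktop (10 mm below the knob's top); axes turn with the knob. The grip is a black bar 40 mm along its x, 12 mm thick along its y, from 38 to 66 mm above the worktop, on a round skirt (42 mm diameter, top at 39 mm); the pointer is its +x end: a black tip, and a white line on the bar's top.
- tray: grey plastic tray, 170 (x) x 80 (y) x 10 mm plate, 0.18 to 0.35 kg, lying loose; origin at the centre of its underside. Two round pockets 48 mm wide and 4 mm deep at x = +50 and x = -50 mm; the ball lies in the +x one. Between them stands a black grip, 30 mm along x, 14 mm thick along y, up to 77 mm above the underside.
- tray_grip (a point): point to grip the tray, in its upright grip, 60 mm above the tray's underside (17 mm below the top of the grip); axes as the tray's
- tray_pocket (a point): centre of the ball's pocket, 50 mm along the tray's +x from its middle, 18 mm above the tray's underside (the height of the resting ball's centre)
- ball_center (a point): centre of the loose steel bearing ball, 24 mm diameter, about 55 g; it rolls freely about 15 mm to each side of the pocket's centre and hops over the 4 mm rim if the tray is tipped or jerked
- ball: the same ball (origin at the underside as built, turns as it rolls: use ball_center)
- padlock: bystander: brass padlock lying flat, 64 x 40 x 18 mm, between the tester and the tray; origin at the centre of its underside
- weight_1: bystander: brass bell-shaped weight, 42 mm diameter, 46 mm high, on the far side of the worktop, behind the tester and the tray; origin at the centre of its underside
Things that resemble listed ones, but are neither listed nor needed, are in the scene too. What is shaped like the tray but green is not meant.

How it is judged:
On the way, in this order (a step that is already met when the one before it is completed fails the run):
1. the dial is turned to zero and let go, the tray still on the worktop (value of joint dial between -0.12 and 0.12 rad and contact force between the fingers and tester below 0.3 N and height (world z) of tray below 0.02 m), for 0.2 s.
2. the tray is lifted clear of the worktop with the ball in its pocket (height (world z) of tray above 0.04 m and contact force between the fingers and tray above 1 N and distance between ball_center and tray_pocket below 0.022 m), for 0.2 s.
At the end, for the whole second after the job is handed in: The gripper holds the tray still (under 20 mm/s) in the air, level within 0.12 rad, its underside 50 to 110 mm above the sensing disc, the ball's pocket within 25 mm horizontally of the disc's centre, the ball in that pocket; the dial reads zero within 0.12 rad and nothing touches the tester (value of joint dial between -0.12 and 0.12 rad and horizontal distance between tray_pocket and tester_disc below 0.025 m and z of tray in the frame of tester_disc between 0.05 and 0.11 m and angle between tray's own z axis and vertical below 0.12 rad and linear speed of tray below 0.02 m/s and contact force between the fingers and tray above 1 N and contact force between tester and anything else below 0.3 N and distance between ball_center and tray_pocket below 0.022 m); the arm keeps its last pose, push and grip.
It fails at once if the ball rolled over its pocket's rim (distance between ball_center and tray_pocket above 0.024 m).
It fails at once if the robot touched the ball (contact force between the arm and ball above 0.5 N).
It fails at once if the fingers touched the ball (contact force between the fingers and ball above 0.5 N).
It fails at once if the padlock was moved (distance of padlock from where it was at the start of the episode above 0.02 m).
It fails at once if the brass weight was moved (distance of weight_1 from where it was at the start of the episode above 0.02 m).
It also fails if it takes over 59 s, if anything falls off the work surface, if the arm or the gripper's body presses on something with over 40 N, if the wrist force passes 120 N, or if a joint passes its speed limit or range.

### The arm

A 6-joint arm with a two-finger parallel gripper is mounted at the origin on a cart in front of the work surface, level with it; the furniture and walls round the work are solid. World frame = base frame: x ahead of the robot, y to its left, z up, the work surface at z = 0. Lengths are in m, angles in rad, forces in N, time in s.
With the tool pointing down it reaches from about 0.325 to 0.85 m from the base axis. Payload 15.5 kg.
Tool frame: the origin (TCP) lies on the centre line of the jaws, within the pads' length; the fingertips stand 8 mm ahead of it and the grasp point (between the pads) lies 11 mm behind it; z points along the fingers, y is the line along which they close (so a half turn about z gives the same grasp; the last joint's range is limited). The gripper opens to 91 mm and grips with 3 to 60 N. Pads are 32 mm wide; open, the fingers measure 118 mm over their backs; the gripper's body (76 mm by 178 mm) begins 60 mm behind the grasp point.
Start: joints at [-1.385, 0.494, 1.345, -0, 1.302, -0.096], TCP at [0.173, -0.601, 0.222] pointing down, gripper open.
Joint ranges: [-2.91, 2.91], [-0.82, 2.16], [0.22, 2.67], [-1.22, 4.37], [0.12, 2.79], [-3.08, 3.08]. Speed limits (rad/s): [1.89, 1.89, 2.57, 3.01, 3.01, 3.01].

### API

Orientations are given as [roll, pitch, yaw] about the fixed x, y, z axes, in that order (R = Rz(yaw) Ry(pitch) Rx(roll)).
In Python, from bench import ctrl, snapshot, recognise, outline_of, tip_of gives the robot as it stands.
- The arm moves only by the shell command python3 -m jog 'ROWS'. ROWS is JSON, a list that holds one entry, the list of rows, each a list of 7 numbers: the shift along the tool's x, y, z in cm, then the turn, a rotation vector about the tool's x, y, z in rad, then the opening, from -1 (shut) to 1 (fully open). In form: [[[dx, dy, dz, ax, ay, az, hand], ...]]. A call has 1 to 12 rows; each row is the pose to reach, as a shift and turn from the pose commanded when the call began, along the tool's axes at that moment; what a row does not reach only later rows make up. A row lasts 1/12 s, in which the tool goes at most 41.7 mm and 7.16 degrees, less where a joint would pass 70% of its speed; a pose out of reach is approached as far as the arm can. A call with a gripper value outside its range is refused whole. The fingers move at their own pace and stop on an object; the grip force is fixed at half the most. Time passes only in rows, so rows that repeat a pose let the fingers close. It gives the time, the measured TCP pose, the force, the opening and the grip force at its end, in the units of the state.
- ctrl.read_state(): the state, without advancing time (a new reading comes with each control period).
- snapshot(name): name is "scene" or "side" or "wrist"; returns a dict with "img" (384x512x3 uint8, blue, green, red), "vertical_fov" (degrees; the focal length in pixels is half the picture's height over the tangent of half this angle, whatever the lens; pixels are square), "cx", "cy" (the principal point, pixels), "R" (3x3) and "t" (3): a world point X has camera coordinates R X + t. Camera axes: x right, y down, z forward; pixel columns grow to the right and rows downward; lengths in m; the calibration is good to about 2 mm. A picture is of the moment at which its call begins. There is no depth.
- ctrl.close_job(): hands the job in; it is judged then, once.
Trained networks look in the newest picture that a camera, given by its name, has taken for a name from the list of things; names that differ only in an ending like _2 or _b are one class to them, and where a whole thing is asked for, a point or a joint stands for the part that bears it (a point fixed in the world has none). Each returns a list of dicts, best first, with "confidence" (0 to 1); they miss things now and then, are a little off and sometimes report something else, mostly with a low value. They report only what shows in the picture. A call takes as long as a camera call. They do not tell look-alikes from the thing itself.
- recognise(camera, name): "position" ([x, y, z] in m, in world coordinates, good to about 4 mm: the middle of the surface that is visible of it).
- outline_of(camera, name): "pixels" (384x512 bool, what is visible of it).
- tip_of(camera, name): "position" ([x, y, z] in m, in world coordinates, good to about 4 mm: a listed point, or the origin of a listed thing).
The state is a dict: "time_s": time; "qpos": joint angles; "joint_vel": joint speeds; "effort": joint torques, N m; "eef_pos": TCP position; "ee_rot": TCP orientation; "contact_force": force on the tool from outside, world axes, zero at the start; "wrist_torque": the same for the moment, N m; "width": opening from 0.0 (shut) to 1.0 (fully open); "grasp_force": force on a finger pad.
Only numpy, scipy, OpenCV 4.12 (cv2) and the standard library are available. Lean on these libraries where they do the work, as an engineer would, in place of code of your own. Each camera call takes 0.05 s, during which the arm holds its last target. There are 200 camera calls.

## Working session

There is one attempt and no reset: what is moved stays moved. The work goes in short steps, Python scripts to look and compute and a shell command to move; the robot and the scene stay as the last step left them, time stands still between calls to the robot, and variables do not carry over. Pictures are saved under pics/ and viewed, at most 10 in all, crops included, and the job is handed in when it is done.

```bash
ls; mkdir -p pics; cat > h.py <<'E'
from bench import ctrl, snapshot, recognise, outline_of, tip_of
import numpy as np, cv2
def K(s):
    f=s["img"].shape[0]/2/np.tan(np.radians(s["vertical_fov"])/2); return f,s["cx"],s["cy"]
def ray(s,u,v):
    f,cx,cy=K(s); R=np.array(s["R"]);t=np.array(s["t"])
    d=R.T@np.array([(u-cx)/f,(v-cy)/f,1]); return -R.T@t,d
def atz(s,u,v,z):
    c,d=ray(s,u,v); return c+d*(z-c[2])/d[2]
def proj(s,X):
    f,cx,cy=K(s); p=np.array(s["R"])@np.array(X)+np.array(s["t"]); return np.array([cx+f*p[0]/p[2],cy+f*p[1]/p[2]])
def tri(*o):
    A=0;b=0
    for s,u,v in o:
        c,d=ray(s,u,v); d=d/np.linalg.norm(d); P=np.eye(3)-np.outer(d,d); A=A+P;b=b+P@c
    return np.linalg.solve(A,b)
E
python3 - <<'E'
from h import *
ims=[]
for n in ["scene","side"]:
    s=snapshot(n); ims.append(s["img"])
    print(n,np.round(-np.array(s["R"]).T@s["t"],3),s["vertical_fov"])
    for k in ["tester_disc","dial_zero","dial_grip","tray_grip","tray_pocket","ball_center","padlock","weight_1","tray"]:
        print(k,[(np.round(d["position"],3).tolist(),round(d["confidence"],2)) for d in tip_of(n,k)][:3])
st=ctrl.read_state(); print(st["eef_pos"],st["ee_rot"],st["time_s"])
cv2.imwrite("pics/a.png",cv2.resize(ims[0],(800,600))); cv2.imwrite("pics/b.png",cv2.resize(ims[1],(800,600)))
E
```

```text
pics
scene [ 0.71  -0.662  0.561] 56.27092414914217
tester_disc [([0.525, -0.162, 0.032], 0.94), ([0.555, -0.253, 0.028], 0.71)]
dial_zero [([0.553, -0.251, 0.028], 0.91), ([0.562, 0.214, 0.063], 0.65)]
dial_grip [([0.523, -0.25, 0.055], 0.77)]
tray_grip [([0.559, 0.216, 0.061], 0.78), ([0.395, 0.008, 0.058], 0.56), ([0.525, -0.203, 0.001], 0.46)]
tray_pocket [([0.351, 0.018, 0.02], 0.92), ([0.596, 0.186, 0.018], 0.77)]
ball_center [([0.604, 0.189, 0.016], 0.46)]
padlock [([0.555, 0.005, 0.003], 0.53)]
weight_1 [([0.706, 0.049, -0.001], 0.8)]
tray [([0.556, 0.212, 0.005], 0.82), ([0.397, 0.008, 0.003], 0.65)]
side [0.57  0.727 0.469] 54.32776847605751
tester_disc [([0.521, -0.162, 0.036], 0.67), ([0.608, 0.193, 0.018], 0.54)]
dial_zero [([0.554, -0.256, 0.032], 0.73)]
dial_grip [([0.523, -0.25, 0.058], 0.7)]
tray_grip [([0.394, 0.007, 0.061], 0.67), ([0.557, 0.216, 0.058], 0.62)]
tray_pocket [([0.347, 0.018, 0.018], 0.98), ([0.595, 0.189, 0.017], 0.91), ([0.555, -0.254, 0.031], 0.66)]
ball_center [([0.608, 0.19, 0.021], 0.52), ([0.605, 0.187, 0.004], 0.29)]
padlock [([0.522, -0.204, 0.001], 0.74), ([0.56, 0.004, -0.001], 0.65)]
weight_1 [([0.705, 0.046, 0.003], 0.93)]
tray [([0.557, 0.215, 0.005], 0.68), ([0.392, 0.008, 0.0], 0.64)]
[ 0.17320994 -0.60052577  0.22191038] [-3.14157686e+00 -4.09437376e-07  2.80837279e-01] 1.0
```

View pics/a.png

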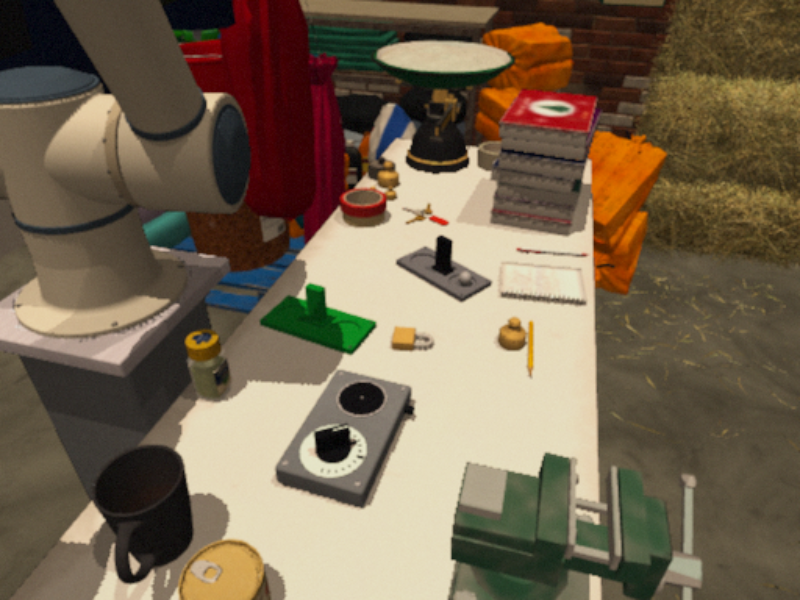

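View pics/b.png

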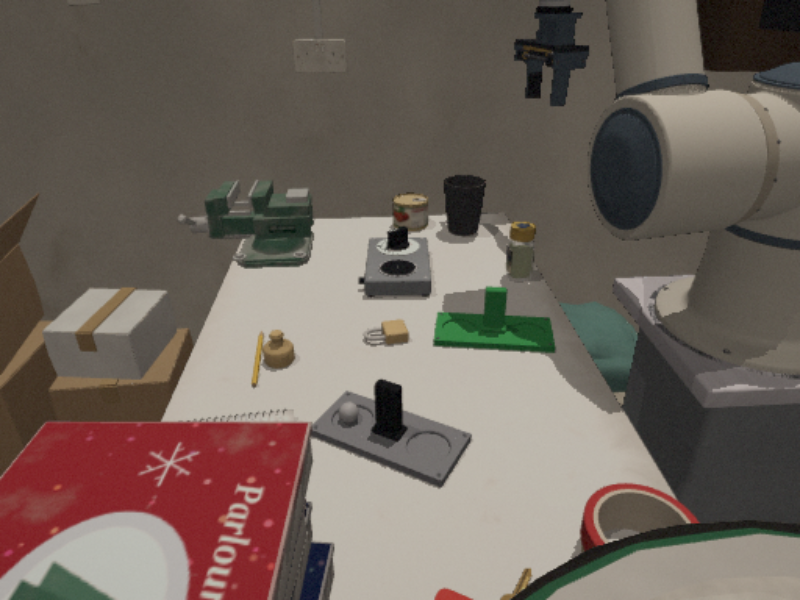

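Three candidates resemble the tray. In the 800x600 scene view:
- The green tray at (318,320) is excluded by its colour.
- The grey tray at (443,272) holds a ball at (466,278), so it is the one meant.
- The notebook at (542,282) is no tray.

The tester is at (347,435), with its disc at (361,398) and its knob at (333,440). The padlock is at (411,339) and the weight at (512,334). An enlarged crop will confirm the tray and give the dial angle.

```bash
python3 - <<'E'
from h import *
s=snapshot("scene"); im=s["img"]
a=cv2.resize(im[235:325,175:270],None,fx=4.2,fy=4.2,interpolation=cv2.INTER_CUBIC)
b=cv2.resize(im[145:195,250:320],None,fx=5.6,fy=5.6,interpolation=cv2.INTER_CUBIC)
o=np.zeros((max(a.shape[0],b.shape[0]),a.shape[1]+b.shape[1],3),np.uint8)
o[:a.shape[0],:a.shape[1]]=a;o[:b.shape[0],a.shape[1]:]=b
cv2.imwrite("pics/c.png",o);print(o.shape,a.shape)
E
```

```text
(378, 791, 3) (378, 399, 3)
```

View pics/c.png

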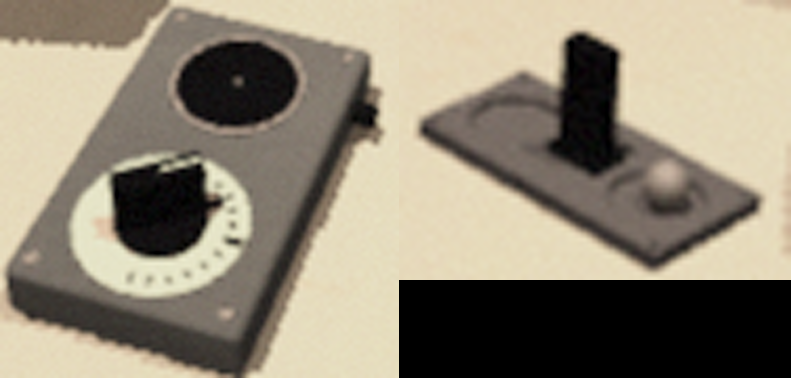

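The crop confirms the grey tray: ball in its right-hand pocket at crop (668,186), black grip at (590,100). On the dial, the pointer tip is at crop (215,200) and the long zero tick at (233,240).

```bash
python3 - <<'E'
from h import *
s=snapshot("scene")
P=lambda x,y,z,b=0: atz(s,(250+(x-399)/5.6 if b else 175+x/4.2),(145+y/5.6 if b else 235+y/4.2),z)
disc=P(237,82,.034); zero=P(233,240,.033); tip=P(217,200,.039)
c=[P(172,8,.032),P(370,55,.032),P(243,350,.032),P(12,272,.032)]
print(np.round([disc,zero,tip]+c,4))
print("mid",np.mean(c,0)); 
for i,j in((3,0),(2,1)): d=c[j]-c[i]; print("yaw y",np.arctan2(-d[0],d[1]),np.linalg.norm(d))
for i,j in((0,1),(3,2)): d=c[j]-c[i]; print("yaw x",np.arctan2(d[1],d[0]),np.linalg.norm(d))
t=[P(525,72,.01,1),P(760,202,.01,1),P(655,262,.01,1),P(422,125,.01,1)]
print(np.round(t,4),np.mean(t,0))
for i,j in((0,1),(3,2)): d=t[j]-t[i]; print("tray yaw",np.arctan2(d[1],d[0]),np.linalg.norm(d))
for i,j in((3,0),(2,1)): d=t[j]-t[i]; print("tray yaw",np.arctan2(-d[0],d[1]),np.linalg.norm(d))
print("ball",P(668,186,.018,1))
E
python3 -m jog '[[[4,-2,0,0,0,0,1],[8,-4.5,0,0,0,0,1],[12,-7,0,0,0,0,1],[15,-8.5,0,0,0,0,1],[19,-11,0,0,0,0,1],[23,-13,0,0,0,0,1],[27,-15,0,0,0,0,1],[31,-17,0,0,0,0,1],[34,-19,0,0,0,0,1],[36,-20,0,0,0,0,1],[36,-20,0,0,0,0,1],[36,-20,0,0,0,0,1]]]'
```

```text
[[ 0.5286 -0.1638  0.034 ]
 [ 0.5568 -0.2543  0.033 ]
 [ 0.5448 -0.24    0.039 ]
 [ 0.4788 -0.1204  0.032 ]
 [ 0.5858 -0.1263  0.032 ]
 [ 0.5781 -0.3052  0.032 ]
 [ 0.4716 -0.2946  0.032 ]]
mid [ 0.52858469 -0.21160419  0.032     ]
yaw y -0.04180160069631534 0.1743176272854912
yaw y -0.04296323238127234 0.17909968388530803
yaw x -0.054661107783687886 0.10713391346411709
yaw x -0.09934890955462919 0.10709429032179973
[[0.5108 0.2893 0.01  ]
 [0.6537 0.1946 0.01  ]
 [0.612  0.128  0.01  ]
 [0.4712 0.2187 0.01  ]] [0.56192863 0.20764609 0.01      ]
tray yaw -0.5853588809569433 0.17140615591618186
tray yaw -0.5722444635305098 0.16750942223751702
tray yaw -0.5114729467003645 0.08089699135506506
tray yaw -0.5591087142523393 0.07850659939377327
ball [0.60818408 0.18382833 0.018     ]
time_s: 2.1
eef_pos: [0.4649, -0.3072, 0.2219]
ee_rot: [3.141, -0.0, 0.284]
contact_force: [-0.1, -0.2, -0.4]
width: 1.0
grasp_force: 0.0
```

```bash
python3 - <<'E'
from h import *
s=snapshot("wrist"); print(np.round(-np.array(s["R"]).T@s["t"],3))
for k in ["tester_disc","dial_zero","dial_grip"]:
    print(k,[(np.round(d["position"],3).tolist(),round(d["confidence"],2)) for d in tip_of("wrist",k)][:3])
print(proj(s,[.524,-.251,.056]))
cv2.imwrite("pics/w1.png",cv2.resize(s["img"],(800,600),interpolation=cv2.INTER_CUBIC))
E
```

```text
[ 0.54  -0.286  0.385]
tester_disc [([0.526, -0.16, 0.034], 0.76)]
dial_zero [([0.558, -0.254, 0.032], 0.96)]
dial_grip [([0.52, -0.249, 0.06], 0.94)]
[222.48527166 109.14545067]
```

View pics/w1.png

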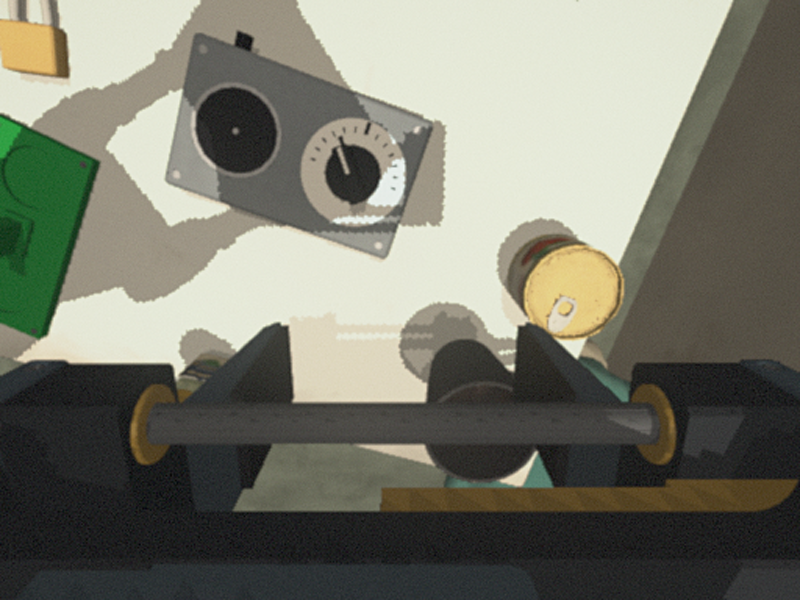

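The wrist view shows the disc at (236,130), the dial face centred near (352,172), the zero tick at (368,128), and the pointer line running from (347,173) to (338,137), all in 800x600 pixels.

```bash
python3 - <<'E'
from h import *
s=snapshot("wrist"); s2=snapshot("scene")
P=lambda x,y,z: atz(s,x*.64,y*.64,z)
disc=P(236,130,.034);zero=P(368,128,.033);face=P(352,172,.033)
print("disc,zero,face",np.round([disc,zero,face],4))
a=P(347,173,.066);b=P(338,138,.066);pd=b-a;t2=P(335,136,.039)-face
c=[P(195,34,.032),P(433,122,.032),P(385,258,.032),P(167,184,.032)]
print("corners",np.round(c,4),np.mean(c,0))
for i,j in((1,0),(2,3)): d=c[j]-c[i]; print("yaw",np.arctan2(-d[0],d[1]),np.linalg.norm(d))
d=disc-face; print("yaw disc-face",np.arctan2(-d[0],d[1]),np.linalg.norm(d))
d=zero-face; print("yaw zero",np.arctan2(d[1],d[0]),np.linalg.norm(d))
print("pointer world ang",np.arctan2(pd[1],pd[0]),np.arctan2(t2[1],t2[0]),np.round([a,b],4))
u=np.array([236,130])*.64; v=np.array([175+237/4.2,235+82/4.2])
print("tri disc",tri((s,*u),(s2,*v))); print("tri zero",tri((s,368*.64,128*.64),(s2,175+233/4.2,235+240/4.2)))
print(ctrl.read_state()["time_s"])
E
```

```text
disc,zero,face [[ 0.5266 -0.166   0.034 ]
 [ 0.5545 -0.2582  0.033 ]
 [ 0.5211 -0.2546  0.033 ]]
corners [[ 0.581  -0.1268  0.032 ]
 [ 0.5716 -0.3027  0.032 ]
 [ 0.4643 -0.2958  0.032 ]
 [ 0.4741 -0.122   0.032 ]] [ 0.52273436 -0.21181868  0.032     ]
yaw -0.0535687050146544 0.17612967506302266
yaw -0.05593252499021539 0.17406774286567064
yaw disc-face -0.06237011942197532 0.08869370241381891
yaw zero -0.1083458329271163 0.033564066427396656
pointer world ang 0.5061847695271445 0.6845976216496147 [[ 0.5211 -0.2546  0.066 ]
 [ 0.5414 -0.2434  0.066 ]]
tri disc [ 0.52786824 -0.16576679  0.03518947]
tri zero [ 0.55604711 -0.25759607  0.03600078]
2.4
```

```bash
python3 -m jog '[[[3,-1.8,1,0,0,-0.1,0.6],[6,-3.2,4,0,0,-0.2,0.6],[6.97,-3.57,7,0,0,-0.32,0.6],[6.97,-3.57,10,0,0,-0.32,0.6],[6.97,-3.57,13,0,0,-0.32,0.6],[6.97,-3.57,15,0,0,-0.32,0.6],[6.97,-3.57,16.9,0,0,-0.32,0.6],[6.97,-3.57,16.9,0,0,-0.32,0.6],[6.97,-3.57,16.9,0,0,-0.32,0.6]]]'; python3 - <<'E'
from h import *
s=snapshot("scene"); 
cv2.imwrite("pics/d.png",cv2.resize(s["img"][200:325,150:310],(800,600),interpolation=cv2.INTER_CUBIC))
E
```

```text
time_s: 3.15
eef_pos: [0.5201, -0.2553, 0.0526]
ee_rot: [-3.14, 0.001, 0.6]
contact_force: [-0.7, -0.5, -0.3]
width: 0.801
grasp_force: 0.0
```

View pics/d.png

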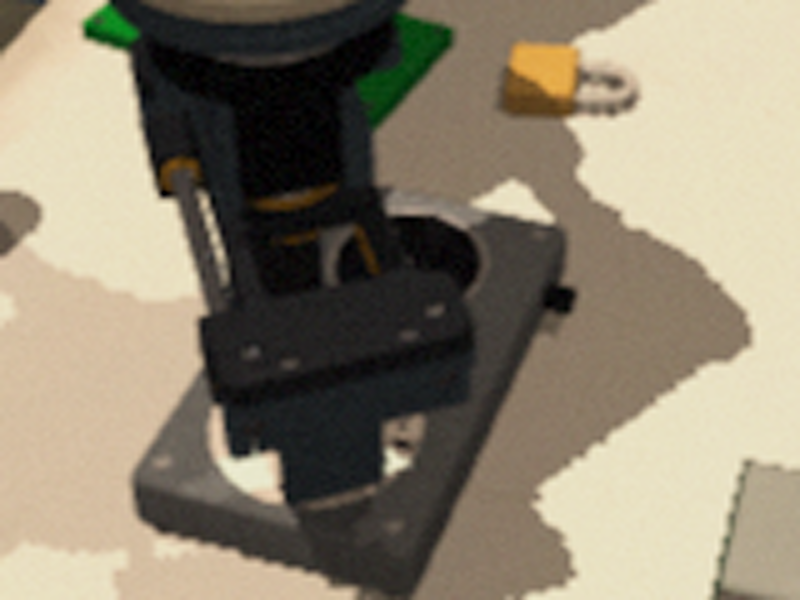

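The fingers straddle the knob (image centre-left, around (330,430)) and the pointer tip is visible at (405,435). Now close, then turn.

```bash
python3 -m jog '[[[0,0,0,0,0,0,-1],[0,0,0,0,0,0,-1],[0,0,0,0,0,0,-1],[0,0,0,0,0,0,-1],[0,0,0,0,0,0,-1],[0,0,0,0,0,0,-1],[0,0,0,0,0,0,-1],[0,0,0,0,0,0,-1],[0,0,0,0,0,0,-1],[0,0,0,0,0,0,-1]]]'
```

```text
time_s: 4.03
eef_pos: [0.5196, -0.2535, 0.0528]
ee_rot: [-3.138, 0.0, 0.601]
contact_force: [-5.0, 7.0, 5.8]
width: 0.129
grasp_force: 30.0
```

```bash
python3 -m jog '[[[0.05,-0.05,0,0,0,0.1,-1],[0.1,-0.1,0,0,0,0.2,-1],[0.2,-0.15,0,0,0,0.3,-1],[0.2,-0.17,0,0,0,0.4,-1],[0.2,-0.17,0,0,0,0.5,-1],[0.2,-0.17,0,0,0,0.6,-1],[0.2,-0.17,0,0,0,0.66,-1],[0.2,-0.17,0,0,0,0.66,-1],[0.2,-0.17,0,0,0,0.66,-1],[0.2,-0.17,0,0,0,0.66,-1]]]'
```

```text
time_s: 4.87
eef_pos: [0.5191, -0.2514, 0.0527]
ee_rot: [-3.14, 0.004, -0.059]
contact_force: [-12.8, 2.7, 11.3]
width: 0.13
grasp_force: 30.0
```

Open and rise, then check the dial.

```bash
python3 -m jog '[[[0,0,0,0,0,0,0.3],[0,0,0,0,0,0,0.3],[0,0,0,0,0,0,0.3],[0,0,0,0,0,0,0.3],[0,0,0,0,0,0,0.3],[0,0,-3,0,0,0,0.3],[0,0,-7,0,0,0,0.3],[-2,0,-11,0,0,0,0.3],[-5,0,-15,0,0,0,0.3],[-7,0,-17,0,0,0,0.3],[-7,0,-17,0,0,0,0.3],[-7,0,-17,0,0,0,0.3]]]'; python3 - <<'E'
from h import *
s=snapshot("wrist"); s2=snapshot("scene")
p=proj(s,[.5215,-.253,.04]).astype(int); q=proj(s2,[.5215,-.253,.04]).astype(int)
f=lambda im,p:cv2.resize(cv2.copyMakeBorder(im,60,60,60,60,cv2.BORDER_CONSTANT)[p[1]+10:p[1]+110,p[0]+10:p[0]+110],(400,400),interpolation=cv2.INTER_CUBIC)
print(p,q); cv2.imwrite("pics/e.png",np.hstack([f(s["img"],p),f(s2["img"],q)]))
for n in("wrist","scene"):
  for k in ["tester_disc","dial_zero","dial_grip"]:
    print(k,[(np.round(d["position"],3).tolist(),round(d["confidence"],2)) for d in tip_of(n,k)][:2])
E
```

```text
time_s: 5.87
eef_pos: [0.4514, -0.2487, 0.2246]
ee_rot: [3.14, -0.003, -0.06]
contact_force: [-0.2, -0.0, -0.7]
width: 0.648
grasp_force: 0.0
[256 111] [212 284]
tester_disc [([0.528, -0.162, 0.031], 0.62)]
dial_zero [([0.556, -0.257, 0.031], 0.59)]
dial_grip [([0.521, -0.25, 0.061], 0.65)]
tester_disc [([0.528, -0.164, 0.034], 0.95), ([0.603, 0.19, 0.008], 0.73)]
dial_zero [([0.556, -0.253, 0.031], 0.91)]
dial_grip [([0.521, -0.254, 0.055], 0.58), ([0.523, -0.204, 0.002], 0.42)]
```

View pics/e.png

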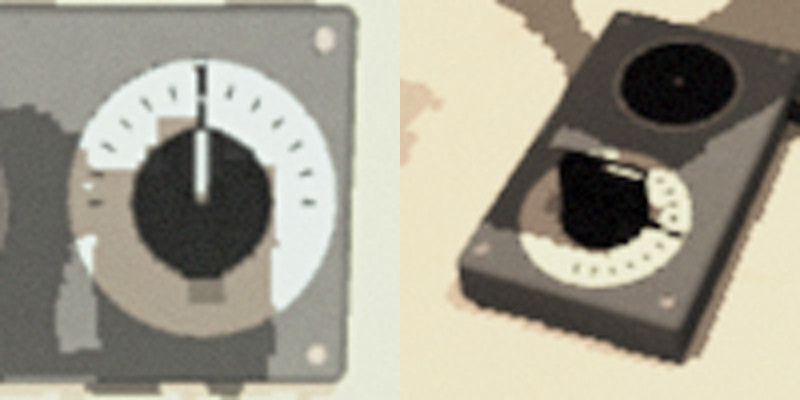

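The pointer line is exactly in line with the long tick (left panel, (202,160) below (202,80)), so the dial is on zero. Next I check the book stack's clearance before swinging to the tray.

```bash
python3 - <<'E'
from h import *
s=snapshot("scene"); k=.64
for u,v in((495,220),(575,228)):
    b=atz(s,u*k,v*k,0); c,d=ray(s,(u+6)*k,{495:122,575:135}[u]*k)
    t=np.dot((b-c)[:2],d[:2])/np.dot(d[:2],d[:2]); print(b,"top z",(c+t*d)[2])
E
python3 -m jog '[[[0.3,-4,0,0,0,0.05,0.3],[0.6,-8,0,0,0,0.1,0.3],[1,-12,0,0,0,0.15,0.3],[1.3,-16,0,0,0,0.2,0.3],[1.6,-20,0,0,0,0.24,0.3],[2,-24,0,0,0,0.28,0.3],[2.2,-28,0,0,0,0.32,0.3],[2.5,-32,0,0,0,0.36,0.3],[2.8,-36,0,0,0,0.4,0.3],[3,-40,0,0,0,0.44,0.3],[3.2,-44,0,0,0,0.48,0.3],[3.5,-47,0,0,0,0.51,0.3]]]'
```

```text
[0.62695361 0.46510733 0.        ] top z 0.21509613485599322
[7.98432008e-01 4.77083229e-01 1.11022302e-16] top z 0.20051898742257568
time_s: 7.32
eef_pos: [0.514, 0.222, 0.2227]
ee_rot: [-3.141, 0.0, -0.57]
contact_force: [0.4, 0.3, 0.2]
width: 0.651
grasp_force: 0.0
```

```bash
python3 - <<'E'
from h import *
s=snapshot("wrist")
for n in("wrist",):
  for k in ["tray_grip","tray_pocket","ball_center","tray"]:
    print(k,[(np.round(d["position"],3).tolist(),round(d["confidence"],2)) for d in tip_of(n,k)][:2])
st=ctrl.read_state();print(st["eef_pos"],st["ee_rot"])
cv2.imwrite("pics/f.png",cv2.resize(s["img"][:288],(800,450),interpolation=cv2.INTER_CUBIC))
E
```

```text
tray_grip [([0.56, 0.218, 0.058], 0.97), ([0.398, 0.008, 0.061], 0.66)]
tray_pocket [([0.604, 0.187, 0.022], 0.84), ([0.345, 0.02, 0.015], 0.78)]
ball_center [([0.607, 0.187, 0.023], 0.81)]
tray [([0.396, 0.004, -0.0], 0.89), ([0.557, 0.215, 0.003], 0.86)]
[0.51407054 0.21855778 0.22254327] [ 3.14082051e+00  3.87275970e-04 -5.68299708e-01]
```

View pics/f.png

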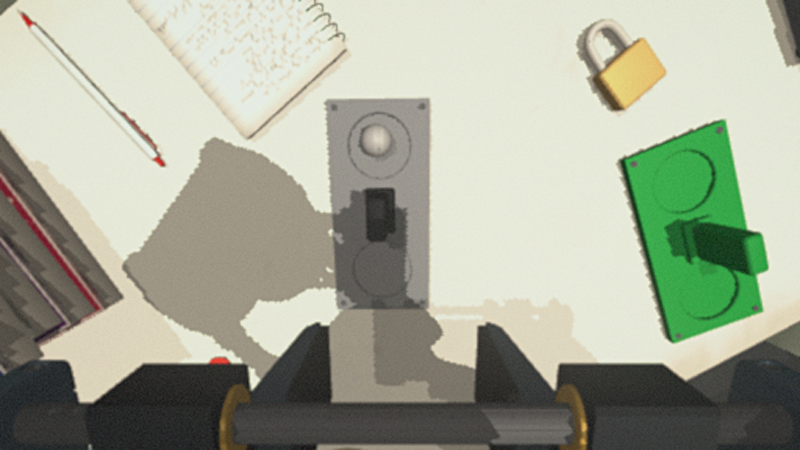

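The tray's corners are at (327,100), (430,97), (430,307) and (337,307). The ball's pocket is centred at (379,146), the ball at (376,140) and the other pocket at (383,272). The grip block spans (365–396, 188–242).

```bash
python3 - <<'E'
from h import *
from scipy.optimize import least_squares
s=snapshot("wrist"); s2=snapshot("scene"); s3=snapshot("side")
obs=[(s,np.array(p)*.64,q) for p,q in [((327,100),(85,40,10)),((430,97),(85,-40,10)),((430,307),(-85,-40,10)),((337,307),(-85,40,10)),((379,146),(50,0,10)),((383,270),(-50,0,10))]]
b=lambda x,y:np.array([250+(x-399)/5.6,145+y/5.6])
obs2=[(s2,b(*p),q) for p,q in [((525,72),(-85,40,10)),((760,202),(85,40,10)),((655,262),(85,-40,10)),((422,125),(-85,-40,10))]]
obs3=[(s3,np.array(p)*.64,q) for p,q in [((350,395),(85,-40,10)),((470,436),(-85,-40,10)),((441,478),(-85,40,10)),((312,430),(85,40,10))]]
def fit(o):
    def r(p):
        c,sn=np.cos(p[2]),np.sin(p[2]);e=[]
        for S,uv,q in o:
            x,y,z=np.array(q)/1000; e.append(proj(S,[p[0]+c*x-sn*y,p[1]+sn*x+c*y,z+p[3]])-uv)
        return np.concatenate(e)
    f=least_squares(r,[.56,.212,-.57,0],loss="soft_l1"); return np.round(f.x,4),f.cost
for o in(obs,obs2,obs3,obs+obs2+obs3): print(fit(o))
p=fit(obs+obs2+obs3)[0]
for S,n in((s,'wrist'),):
  m=outline_of(n,"tray_grip")
  c,sn=np.cos(p[2]),np.sin(p[2])
  print("grip top corners px800",[np.round(proj(S,[p[0]+c*x-sn*y,p[1]+sn*x+c*y,z])/.64).tolist() for z in(.077,.01) for x,y in((.015,.007),(.015,-.007),(-.015,-.007),(-.015,.007))])
st=ctrl.read_state();print(st["eef_pos"],st["ee_rot"],st["time_s"])
E
```

```text
(array([ 0.5578,  0.2101, -0.5559, -0.0031]), np.float64(1.2361398945534805))
(array([ 0.5602,  0.2183, -0.5669, -0.007 ]), np.float64(0.334870404660087))
(array([ 0.5545,  0.192 , -0.5574, -0.0255]), np.float64(1.8490690539443146))
(array([ 0.5577,  0.2107, -0.5578, -0.005 ]), np.float64(13.623495634141268))
grip top corners px800 [[365.0, 198.0], [386.0, 198.0], [387.0, 242.0], [366.0, 243.0], [371.0, 192.0], [389.0, 192.0], [389.0, 229.0], [372.0, 229.0]]
[0.51432326 0.21779915 0.22296262] [ 3.14140099e+00  7.01543872e-05 -5.70398326e-01] 7.7667
```

```bash
python3 -m jog '[[[1.3,-0.7,2,0,0,0,0.2],[2.6,-1.3,5,0,0,0,0.2],[3.94,-1.96,8,0,0,-0.008,0.2],[3.94,-1.96,11,0,0,-0.008,0.2],[3.94,-1.96,12.3,0,0,-0.008,0.2],[3.94,-1.96,12.3,0,0,-0.008,0.2],[3.94,-1.96,12.3,0,0,-0.008,0.2],[3.94,-1.96,12.3,0,0,-0.008,0.2]]]'; python3 - <<'E'
from h import *
o=[]
s=snapshot("wrist")["img"]; o.append(cv2.resize(s,(800,600))[0:600])
st=ctrl.read_state();print(st["eef_pos"],st["ee_rot"])
q=snapshot("side"); p=proj(q,[.558,.213,.09]).astype(int)
q2=snapshot("scene"); p2=proj(q2,[.558,.213,.09]).astype(int)
f=lambda im,p:cv2.resize(im[p[1]-40:p[1]+50,p[0]-45:p[0]+45],(266,266),interpolation=cv2.INTER_CUBIC)
cv2.imwrite("pics/g.png",np.hstack([cv2.resize(s,(532,532)),np.vstack([f(q["img"],p),f(q2["img"],p2)])]))
E
```

```text
time_s: 8.43
eef_pos: [0.5588, 0.2139, 0.1013]
ee_rot: [-3.14, -0.001, -0.562]
contact_force: [-1.0, 0.6, 0.3]
width: 0.598
grasp_force: 0.0
[0.55890978 0.21408755 0.10147649] [-3.13988447e+00 -1.56745168e-03 -5.61476637e-01]
```

View pics/g.png

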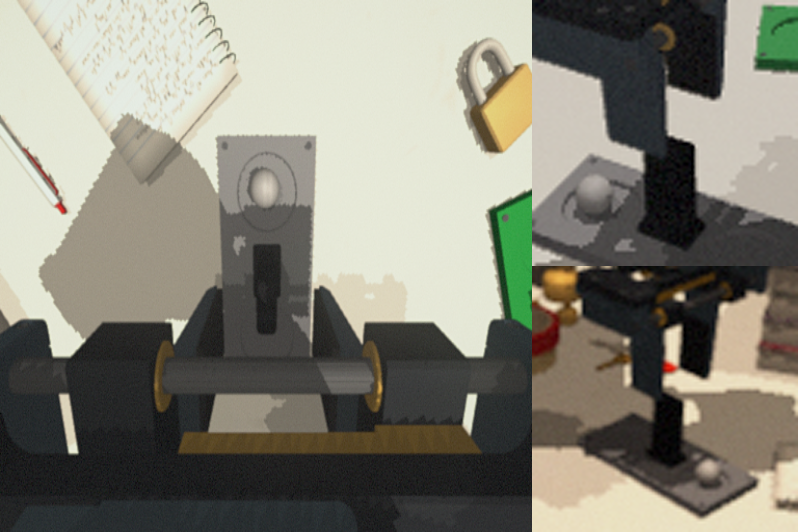

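The grip at (266,290) is centred between the fingers (mid-column 266 of 532) and the tray's edges run parallel, so lateral position and yaw are right. Next I descend and close in steps.

```bash
python3 -m jog '[[[0,0,1.3,0,0,0,0.1],[0,0,2.6,0,0,0,0],[0,0,3.9,0,0,0,-0.2],[0,0,4.8,0,0,0,-0.4],[0,0,5.2,0,0,0,-0.5],[0,0,5.2,0,0,0,-0.55],[0,0,5.2,0,0,0,-0.6],[0,0,5.2,0,0,0,-0.63],[0,0,5.2,0,0,0,-0.66],[0,0,5.2,0,0,0,-0.68],[0,0,5.2,0,0,0,-0.7],[0,0,5.2,0,0,0,-0.7]]]'
python3 -m jog '[[[0,0,0,0,0,0,-0.72],[0,0,0,0,0,0,-0.75],[0,0,0,0,0,0,-0.8],[0,0,0,0,0,0,-1],[0,0,0,0,0,0,-1],[0,0,0,0,0,0,-1],[0,0,0,0,0,0,-1],[0,0,0,0,0,0,-1]]]'
```

```text
time_s: 9.58
eef_pos: [0.5586, 0.2143, 0.0485]
ee_rot: [-3.141, -0.001, -0.561]
contact_force: [1.0, 1.9, 7.0]
width: 0.154
grasp_force: 23.0
time_s: 10.25
eef_pos: [0.5586, 0.2143, 0.0485]
ee_rot: [-3.141, -0.001, -0.561]
contact_force: [0.8, 1.9, 5.8]
width: 0.149
grasp_force: 30.0
```

```bash
python3 -m jog '[[[0,0,-0.05,0,0,0,-1],[0,0,-0.15,0,0,0,-1],[0,0,-0.35,0,0,0,-1],[0,0,-0.65,0,0,0,-1],[0,0,-1,0,0,0,-1],[0,0,-1.4,0,0,0,-1],[0,0,-1.8,0,0,0,-1],[0,0,-2.2,0,0,0,-1],[0,0,-2.55,0,0,0,-1],[0,0,-2.8,0,0,0,-1],[0,0,-2.95,0,0,0,-1],[0,0,-3,0,0,0,-1]]]'
python3 - <<'E'
from h import *
s=snapshot("wrist")["img"];q=snapshot("side")["img"]
cv2.imwrite("pics/h.png",np.hstack([cv2.resize(s,(400,300)),cv2.resize(q,None,fx=400/160,fy=300/120,interpolation=cv2.INTER_CUBIC)[480:780,400:800]]))
for n in("wrist","side"):
  for k in("ball_center","tray_pocket"): print(n,k,[(np.round(d["position"],3).tolist(),round(d["confidence"],2)) for d in tip_of(n,k)][:2])
print(ctrl.read_state()["eef_pos"],ctrl.read_state()["ee_rot"],ctrl.read_state()["contact_force"])
E
```

```text
time_s: 11.25
eef_pos: [0.5582, 0.2141, 0.0782]
ee_rot: [-3.141, -0.0, -0.561]
contact_force: [1.1, 0.4, -1.7]
width: 0.153
grasp_force: 30.0
wrist ball_center [([0.603, 0.188, 0.053], 0.88)]
wrist tray_pocket [([0.6, 0.186, 0.051], 0.64)]
side ball_center [([0.607, 0.189, 0.049], 0.71)]
side tray_pocket [([0.597, 0.19, 0.047], 0.74), ([0.345, 0.02, 0.017], 0.64)]
[0.55796386 0.2140655  0.07774698] [ 3.14137888e+00  2.22498282e-04 -5.61219796e-01] [ 0.8294956   0.03587971 -2.94767763]
```

View pics/h.png

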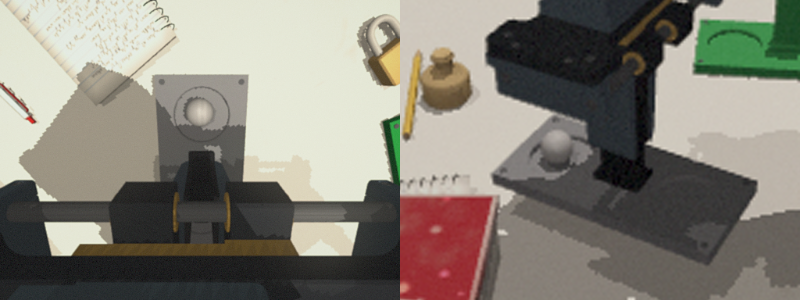

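The tray is up and level with the ball in its pocket (wrist panel (200,110)). Lift further, gently.

```bash
python3 -m jog '[[[0,0,-0.1,0,0,0,-1],[0,0,-0.3,0,0,0,-1],[0,0,-0.7,0,0,0,-1],[0,0,-1.2,0,0,0,-1],[0,0,-1.7,0,0,0,-1],[0,0,-2.2,0,0,0,-1],[0,0,-2.7,0,0,0,-1],[0,0,-3.2,0,0,0,-1],[0,0,-3.7,0,0,0,-1],[0,0,-4.2,0,0,0,-1],[0,0,-4.7,0,0,0,-1],[0,0,-5.2,0,0,0,-1]]]'
python3 -m jog '[[[0,0,-0.5,0,0,0,-1],[0,0,-1,0,0,0,-1],[0,0,-1.5,0,0,0,-1],[0,0,-2,0,0,0,-1],[0,0,-2.4,0,0,0,-1],[0,0,-2.8,0,0,0,-1],[0,0,-3.1,0,0,0,-1],[0,0,-3.3,0,0,0,-1],[0,0,-3.4,0,0,0,-1],[0,0,-3.4,0,0,0,-1],[0,0,-3.4,0,0,0,-1]]]'
```

```text
time_s: 12.55
eef_pos: [0.5581, 0.2141, 0.1304]
ee_rot: [3.142, -0.0, -0.561]
contact_force: [-0.5, -0.3, -2.5]
width: 0.151
grasp_force: 30.0
time_s: 13.47
eef_pos: [0.558, 0.2141, 0.1638]
ee_rot: [3.141, 0.0, -0.561]
contact_force: [0.5, -0.3, -2.6]
width: 0.152
grasp_force: 30.0
```

```bash
python3 -m jog '[[[0.02,0.05,0,0,0,0,-1],[0.07,0.19,0,0,0,0,-1],[0.16,0.42,0,0,0,0,-1],[0.28,0.75,0,0,0,0,-1],[0.42,1.12,0,0,0,0,-1],[0.59,1.59,0,0,0,0,-1],[0.8,2.15,0,0,0,0,-1],[1.03,2.76,0,0,0,0,-1],[1.27,3.42,0,0,0,0,-1],[1.54,4.12,0,0,0,0,-1],[1.81,4.87,0,0,0,0,-1],[2.09,5.62,0,0,0,0,-1]]]'
python3 -m jog '[[[0.28,0.75,0,0,0,0,-1],[0.56,1.5,0,0,0,0,-1],[0.84,2.25,0,0,0,0,-1],[1.12,3,0,0,0,0,-1],[1.4,3.75,0,0,0,0,-1],[1.68,4.5,0,0,0,0,-1],[1.95,5.25,0,0,0,0,-1],[2.23,6,0,0,0,0,-1],[2.51,6.75,0,0,0,0,-1],[2.79,7.5,0,0,0,0,-1],[3.07,8.25,0,0,0,0,-1],[3.35,9,0,0,0,0,-1]]]'
python3 -m jog '[[[0.28,0.75,0,0,0,0,-1],[0.56,1.5,0,0,0,0,-1],[0.84,2.25,0,0,0,0,-1],[1.12,3,0,0,0,0,-1],[1.4,3.75,0,0,0,0,-1],[1.68,4.5,0,0,0,0,-1],[1.95,5.25,0,0,0,0,-1],[2.23,6,0,0,0,0,-1],[2.51,6.75,0,0,0,0,-1],[2.79,7.5,0,0,0,0,-1],[3.07,8.25,0,0,0,0,-1],[3.35,9,0,0,0,0,-1]]]'
python3 -m jog '[[[0.28,0.75,0,0,0,0,-1],[0.56,1.5,0,0,0,0,-1],[0.84,2.25,0,0,0,0,-1],[1.12,3,0,0,0,0,-1],[1.4,3.75,0,0,0,0,-1],[1.68,4.5,0,0,0,0,-1],[1.95,5.25,0,0,0,0,-1],[2.23,6,0,0,0,0,-1],[2.5,6.7,0,0,0,0,-1],[2.74,7.36,0,0,0,0,-1],[2.97,7.96,0,0,0,0,-1],[3.18,8.53,0,0,0,0,-1]]]'
python3 -m jog '[[[0.17,0.47,0,0,0,0,-1],[0.31,0.84,0,0,0,0,-1],[0.42,1.12,0,0,0,0,-1],[0.49,1.31,0,0,0,0,-1],[0.54,1.45,0,0,0,0,-1],[0.57,1.52,0,0,0,0,-1],[0.58,1.55,0,0,0,0,-1],[0.58,1.55,0,0,0,0,-1],[0.58,1.55,0,0,0,0,-1],[0.58,1.55,0,0,0,0,-1],[0.58,1.55,0,0,0,0,-1],[0.58,1.55,0,0,0,0,-1]]]'
python3 - <<'E'
from h import *
s=snapshot("wrist");q=snapshot("side");r=snapshot("scene")
c=lambda S:cv2.resize(S["img"],(400,300))
p=proj(r,[.5,-.15,.12]).astype(int)
z=lambda S:(lambda p:cv2.resize(S["img"][max(0,p[1]-75):max(0,p[1]-75)+150,max(0,p[0]-100):max(0,p[0]-100)+200],(400,300),interpolation=cv2.INTER_CUBIC))(proj(S,[.5,-.17,.1]).astype(int))
cv2.imwrite("pics/i.png",np.vstack([np.hstack([c(s),z(q)]),np.hstack([z(r),c(r)])]))
for n in("wrist","side","scene"):
  for k in("ball_center","tray_pocket","tester_disc"): print(n,k,[(np.round(d["position"],3).tolist(),round(d["confidence"],2)) for d in tip_of(n,k)][:2])
print(ctrl.read_state()["time_s"])
E
```

```text
time_s: 14.47
eef_pos: [0.5456, 0.1545, 0.164]
ee_rot: [-3.142, -0.0, -0.561]
contact_force: [1.0, 0.1, -2.8]
width: 0.151
grasp_force: 30.0
time_s: 15.47
eef_pos: [0.5262, 0.0606, 0.1639]
ee_rot: [-3.142, -0.0, -0.561]
contact_force: [-0.2, 1.0, -1.6]
width: 0.151
grasp_force: 30.0
time_s: 16.47
eef_pos: [0.5066, -0.0334, 0.1639]
ee_rot: [-3.142, -0.0, -0.561]
contact_force: [-0.7, 0.7, -1.9]
width: 0.152
grasp_force: 30.0
time_s: 17.47
eef_pos: [0.4882, -0.1225, 0.1639]
ee_rot: [-3.142, -0.0, -0.561]
contact_force: [-0.6, -0.1, -3.1]
width: 0.147
grasp_force: 30.0
time_s: 18.47
eef_pos: [0.485, -0.138, 0.1639]
ee_rot: [-3.142, -0.0, -0.561]
contact_force: [0.2, 0.7, -2.8]
width: 0.151
grasp_force: 30.0
wrist ball_center [([0.533, -0.165, 0.136], 0.74)]
wrist tray_pocket [([0.527, -0.165, 0.138], 0.77), ([0.522, -0.25, 0.059], 0.15)]
wrist tester_disc []
side ball_center [([0.533, -0.163, 0.133], 0.44)]
side tray_pocket [([0.347, 0.018, 0.018], 0.66), ([0.524, -0.163, 0.132], 0.58)]
side tester_disc [([0.525, -0.163, 0.032], 0.56), ([0.483, -0.134, 0.173], 0.17)]
scene ball_center [([0.531, -0.164, 0.135], 0.68)]
scene tray_pocket [([0.527, -0.165, 0.134], 0.57), ([0.351, 0.016, 0.016], 0.44)]
scene tester_disc [([0.527, -0.165, 0.033], 0.64)]
19.0667
```

View pics/i.png

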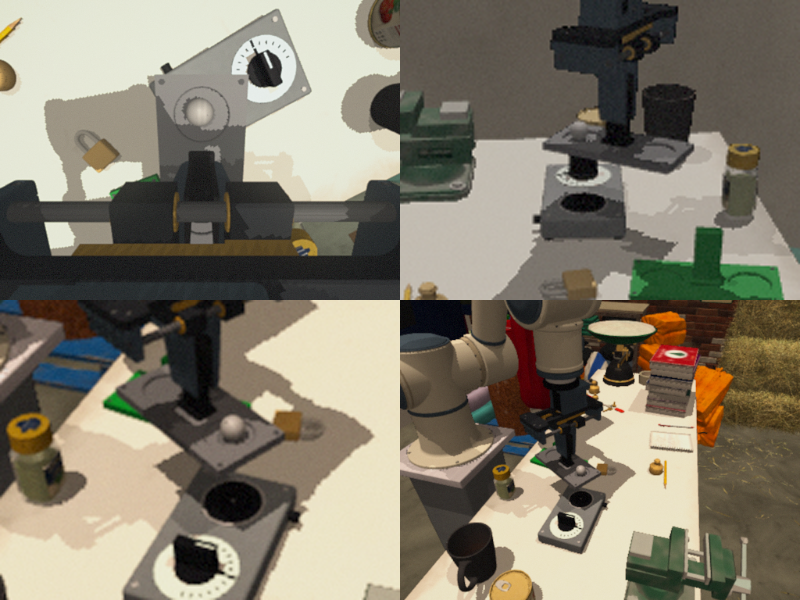

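The tray is held level with the ball in its pocket (wrist panel (200,112)). The pocket, at (0.527, -0.165), is over the disc, at (0.527, -0.165). The dial is still on zero, so I'm handing in.

```bash
python3 -c "
from bench import ctrl
print(ctrl.close_job())"
```

```text
the job is handed in; nothing more can be done
None
```

I handed the job in (no verdict came back) with the dial on zero and the tray held still and level about 8 cm above the sensing disc, its pocket centred over it and the ball in the pocket.

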